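# Latch the shuttle of the marking fixture

## Task

Bring the sliding shuttle of the fixture into its working position and lock it there: lift the latch bar over the front lip of the keeper, run the shuttle in against its spring, and let the bar drop fully down into the keeper's notch, then let go. Do not force anything against the keeper, and leave the loose things around the fixture where they are.

Things in the scene. Friction and masses are not known exactly. Their poses are not given: they have to be found in the camera images.
- fixture: grey base plate 295 x 245 x 12 mm screwed to the bench, with two rails and a spring buffer at its far end. Origin on the bench under the plate; x = the direction in which the shuttle runs in (away from the robot), y to the left of it, z up.
- shuttle (a joint): travel of the aluminium shuttle along fixture x, in m: 0 = fully out (near the robot), 0.097 = end stop. About 1.5 N of friction; from 0.065 on it presses on a spring buffer (0.25 N per mm) that pushes it back out. It carries the latch bar and a bolted-on vee block (top 80 mm above the bench, middle 78 mm beyond the bar).
- latch_bar (a joint): angle of the latch bar in rad: 0 = level, lying on its rest; grows as the free (right-hand, fixture -y) end is lifted, up to 0.7. Nothing but its weight (about 0.3 kg) brings it down. It turns about a pin parallel to fixture x. A flat steel strip 10 mm thick (along x), 24 mm high.
- bar_grip (a point): middle of the latch bar's black plastic grip: 14 mm thick (along fixture x), 44 mm long (along the bar), 28 mm high; pinch it from above across its thickness. 85 mm above the bench when the bar is level, with 35 mm of air between it and the deck. The bar's tip lies 105 mm beyond it, along fixture -y.
- bar_pivot (a point): pin of the latch bar, in a dark clevis on the shuttle, 100 mm to the left (fixture +y) of the grip's middle and level with it when the bar is down. At shuttle travel q it lies at x = q - 0.100, y = 0.085, z = 0.085 in the fixture's frame.
- keeper: keeper at the right of the base plate: a dark pedestal 88 x 30 x 38 mm (origin: middle of its underside, axes as the fixture's), on it a steel plate with, along fixture x, a front lip 12 mm thick (top 95 mm above the bench), a notch 13 mm wide for the 10 mm bar, and a taller back cheek 10 mm thick (top 121 mm). All faces upright. Never load it with more than 30 N.
- notch_nominal (a point): nominal middle of the notch, 73 mm above the bench (underside of the level bar; 2 mm over the notch's floor); there the shuttle travel is 0.085. The plate is clamped in slots and the true notch lies up to 9 mm nearer or farther along fixture x, not shown by any pose. Bar angles 0.13 to 0.24 clear the lip yet meet the back cheek, so the cheek can be felt.
- oil_bottle: small white oil bottle with a nozzle, diameter 40, height 105 mm, standing loose to the left of the fixture; origin at the centre of its underside. Not to be disturbed.
- grease_tin: flat grease tin, diameter 67, height 32 mm, loose to the right of the fixture; origin at the centre of its underside. Not to be disturbed.
- collet: spring collet, a steel sleeve 33 mm across and 47 mm tall, standing loose to the left of the fixture; origin at the centre of its underside. Not to be disturbed.

How it is judged:
On the way:
1. the shuttle is run in to the keeper with the latch bar raised (value of joint shuttle above 0.062 m and value of joint latch_bar above 0.1 rad), for 0.05 s.
At the end, for the whole second after the job is handed in: The latch bar lies level (within 0.03 rad) down in the keeper's notch, and so holds the shuttle in (travel above 0.072 m) against its spring; both are at rest and let go (value of joint shuttle above 0.072 m and value of joint latch_bar below 0.03 rad and velocity of joint shuttle between -0.01 and 0.01 m/s and velocity of joint latch_bar between -0.05 and 0.05 rad/s); the robot touches nothing.
It fails at once if the keeper is pressed or pushed with more than 30 N (contact force between keeper and anything else above 30 N).
It fails at once if a loose thing beside the fixture is moved by more than 20 mm (distance of any of oil_bottle, grease_tin, collet from where it was at the start of the episode above 0.02 m).
It also fails if it takes over 58 s, if anything falls off the work surface, if the arm or the gripper's body presses on something with over 40 N, if the wrist force passes 120 N, or if a joint passes its speed limit or range.

## Robot

A 6-joint arm with a two-finger parallel gripper is mounted at the origin on a cart in front of the work surface, level with it; the furniture and walls round the work are solid. World frame = base frame: x ahead of the robot, y to its left, z up, the work surface at z = 0. Lengths are in m, angles in rad, forces in N, time in s.
With the tool pointing down it reaches from about 0.25 to 0.725 m from the base axis. Payload 4 kg.
Tool frame: the origin (TCP) lies midway between the tips of the shut fingers; the grasp point (between the pads) lies 19 mm behind it; z points along the fingers, y is the line along which they close (so a half turn about z gives the same grasp; the last joint's range is limited). The gripper opens to 85 mm and grips with 20 to 120 N. Pads are 22 mm wide; open, the fingers measure 114 mm over their backs; the gripper's body (76 mm by 85 mm) begins 54 mm behind the grasp point. The pads swing forward as they close: fully open they stand 13 mm farther back than shut.
Start: joints at [0, 0.241, 0.005, 1.335, 0, 1.571], TCP at [0.5, -0, 0.231] pointing down, gripper open.
Joint ranges: [-2.72, 2.72], [-1.05, 1.87], [-1.09, 1.28], [-1.99, 2.15], [-1.42, 1.44], [-3.14, 3.14]. Speed limits (rad/s): [2.79, 2.79, 3.14, 3.14, 3.14, 3.14].

## Interface

Orientations are given as a unit quaternion [x, y, z, w].
In Python, from workcell import monitor, vision, job gives the robot as it stands.
- The arm moves only by the tool move_arm, never from a script. Its argument "moves" is a list that holds one entry, the list of rows, each a list of 5 numbers: the shift along the world's x, y, z in m, then the turn about the world's z in degrees, then the opening in per cent of the stroke, from 0 (shut) to 100 (fully open). In form: [[[x, y, z, turn, gripper], ...]]. A call has 1 to 5 rows; each row is the pose to reach, as a shift and turn from the pose commanded when the call began; what a row does not reach only later rows make up. A row lasts 1/8 s, in which the tool goes at most 62.5 mm and 10.7 degrees, less where a joint would pass 70% of its speed; a pose out of reach is approached as far as the arm can. A call with a gripper value outside its range is refused whole. The fingers move at their own pace and stop on an object; the grip force is fixed at half the most. Time passes only in rows, so rows that repeat a pose let the fingers close. It gives the time, the measured TCP pose, the force, the opening and the grip force at its end, in the units of the state.
- monitor.get_obs(): the state, without advancing time (a new reading comes with each control period).
- vision.camera(name): name is "scene" or "side" or "wrist"; returns a dict with "color" (420x560x3 uint8, red, green, blue), "camera_matrix" (3x3 intrinsics, pixels), "eye" and "attitude" of the camera in the world; the wrist camera has in their place "hand_eye" (4x4, takes a point from camera to tool coordinates, whose origin is the TCP and whose axes are the flange's). Camera axes: x right, y up, looking along -z (the intrinsics and any distortion apply to the point x, -y, -z); pixel columns grow to the right and rows downward; lengths in m; the calibration is good to about 2 mm. A picture is of the moment at which its call begins: read the wrist's pose just before it. There is no depth.
- job.job_done(): hands the job in; it is judged then, once.
The state is a dict: "clock": time; "joint_pos": joint angles; "joint_vel": joint speeds; "tau": joint torques, N m; "eef_pos": TCP position; "tool_rot": TCP orientation; "ft_force": force on the tool from outside, world axes, zero at the start; "ft_torque": the same for the moment, N m; "grip_width": finger opening in m; "grasp_force": force on a finger pad.
Only numpy, scipy, OpenCV 4.12 (cv2) and the standard library are available. Lean on these libraries where they do the work, as an engineer would, in place of code of your own. Each camera call takes 0.05 s, during which the arm holds its last target. There are 200 camera calls.

## Working session

There is one attempt and no reset: what is moved stays moved. The work goes in short steps, Python scripts to look and compute and a tool call to move; the robot and the scene stay as the last step left them, time stands still between calls to the robot, and variables do not carry over. Pictures are saved under pics/ and viewed, at most 10 in all, crops included, and the job is handed in when it is done.

Besides the shell and the picture viewer there is one more tool, called after "Call:" by a JSON object that holds its "api" and its "payload", one argument or row to a line. move_arm: Moves the arm, as the interface text tells. Its arguments: {"type":"object","properties":{"moves":{"type":"array","items":{"type":"array","items":{"type":"array","items":{"type":"number"}}}}},"required":["moves"]}

```bash
mkdir -p pics; cat > h.py <<'E'
import numpy as np,cv2
from workcell import monitor,vision,job
from scipy.spatial.transform import Rotation as R
def rot(a):
    a=np.array(a,float)
    return a if a.shape==(3,3) else R.from_quat(a).as_matrix()
def snap(name):
    o=monitor.get_obs(); c=vision.camera(name); K=np.array(c["camera_matrix"])
    if name=="wrist":
        T=np.eye(4);T[:3,:3]=rot(o["tool_rot"]);T[:3,3]=o["eef_pos"];M=T@np.array(c["hand_eye"]);e,A=M[:3,3],M[:3,:3]
    else: e,A=np.array(c["eye"]),rot(c["attitude"])
    return c,K,e,A
def ray(K,A,u,v):
    d=np.linalg.inv(K)@[u,v,1]; return A@np.array([d[0],-d[1],-d[2]])
def onz(K,e,A,u,v,z):
    d=ray(K,A,u,v); return e+d*(z-e[2])/d[2]
def save(c,n): cv2.imwrite("pics/"+n,c["color"][:,:,::-1])
def proj(K,e,A,p):
    q=A.T@(np.array(p)-e); w=K@[q[0],-q[1],-q[2]]; return w[:2]/w[2]
E
python3 - <<'E'
from h import *
import pickle
d={}
for n in ("scene","side","wrist"):
    c,K,e,A=snap(n); save(c,n+"0.png"); d[n]=(K,e,A); print(n,e.round(3),{k:v for k,v in c.items() if k not in("color",)}.keys())
pickle.dump(d,open("cal.pkl","wb"));o=monitor.get_obs();print(o)
E
```

```text
scene [0.071 0.729 0.679] dict_keys(['camera_matrix', 'eye', 'attitude'])
side [ 0.527 -0.4    0.631] dict_keys(['camera_matrix', 'eye', 'attitude'])
wrist [0.499 0.079 0.374] dict_keys(['camera_matrix', 'hand_eye'])
{'clock': 0.15, 'joint_pos': array([-1.11874614e-05,  2.41245097e-01,  4.01461199e-03,  1.33517359e+00,
       -2.28039845e-05,  1.57080923e+00]), 'joint_vel': array([ 0.00051929, -0.00198065,  0.00416896, -0.00139697, -0.00086059,
        0.0002098 ]), 'tau': array([-1.62746033e-03, -3.72633219e+01,  2.52638429e+01,  1.23480460e-02,
       -1.30651040e-05,  1.49362950e-05]), 'eef_pos': array([ 4.99522062e-01, -1.25093931e-05,  2.30607583e-01]), 'tool_rot': array([ 7.07115064e-01,  7.07098041e-01, -5.76488817e-04, -5.60362993e-04]), 'ft_force': array([-0.03415781, -0.64631003,  0.16977726]), 'ft_torque': array([0.02540154, 0.03136308, 0.00483157]), 'grasp_force': 0.0, 'grip_width': 0.08529000261987524}
```

View pics/scene0.png

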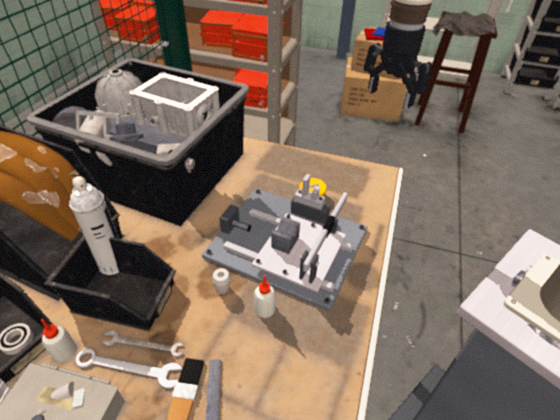

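View pics/side0.png

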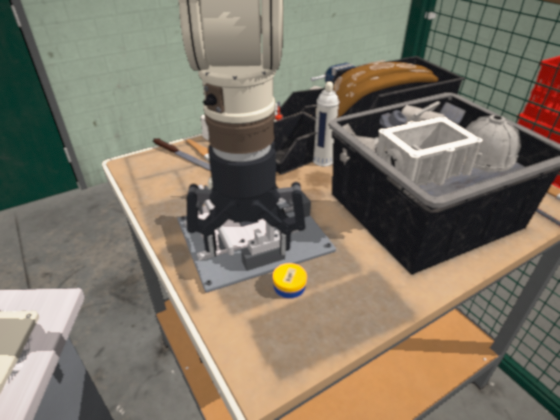

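View pics/wrist0.png

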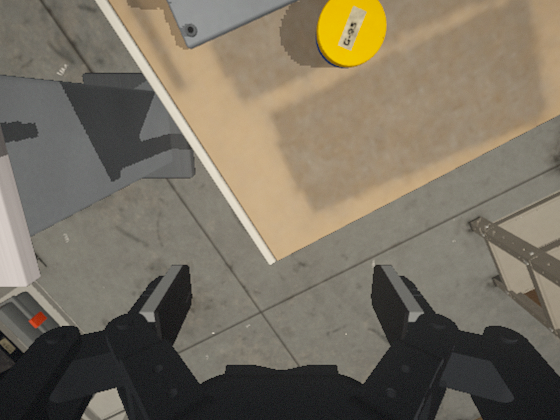

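Scene: the plate's corners are near (262,192), (367,235), (330,300) and (205,256). The bar runs from the clevis at (309,265) to its tip at (345,197). Side: the gripper hides the bar, and the tin is at (290,280). Wrist: only a plate corner (190,42) and the tin are in view.

```bash
python3 - <<'E'
from h import *
import pickle
d=pickle.load(open("cal.pkl","rb"))
K,e,A=d["scene"]
for u,v,z in [(262,192,.012),(367,235,.012),(330,300,.012),(205,256,.012),(221,280,.02),(263,300,.05),(309,265,.097),(345,197,.097)]: print("sc",u,v,onz(K,e,A,u,v,z).round(3))
K,e,A=d["side"]
for u,v,z in [(209,289,.008),(331,244,.012),(290,275,.032)]: print("si",u,v,onz(K,e,A,u,v,z).round(3))
K,e,A=d["wrist"]
for u,v,z in [(188,48,.012),(352,30,.032)]: print("wr",u,v,onz(K,e,A,u,v,z).round(3))
im=cv2.imread("pics/scene0.png")[165:315,190:390]; cv2.imwrite("pics/s_crop.png",cv2.resize(im,None,fx=4,fy=4,interpolation=cv2.INTER_CUBIC))
E
```

```text
sc 262 192 [0.652 0.242 0.012]
sc 367 235 [0.385 0.159 0.012]
sc 330 300 [0.324 0.349 0.012]
sc 205 256 [0.574 0.467 0.012]
sc 221 280 [0.497 0.482 0.02 ]
sc 263 300 [0.391 0.462 0.05 ]
sc 309 265 [0.368 0.371 0.097]
sc 345 197 [0.447 0.179 0.097]
si 209 289 [0.408 0.139 0.008]
si 331 244 [0.664 0.256 0.012]
si 290 275 [0.568 0.149 0.032]
wr 188 48 [0.401 0.134 0.012]
wr 352 30 [0.567 0.147 0.032]
```

View pics/s_crop.png

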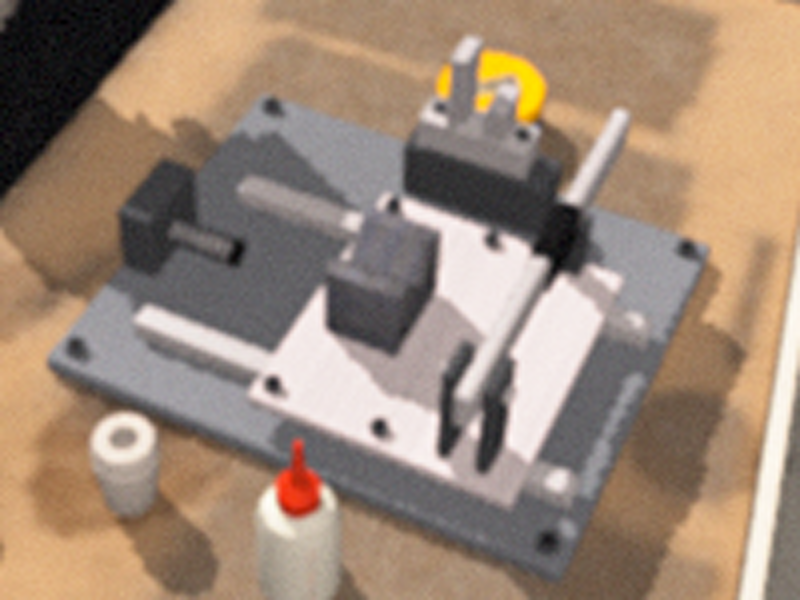

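The crop shows the grip at scene pixel (329.5,224.5), the pivot at (307,265) and the tip at (345,194). The plate's near-right corner is at (367.5,226).

```bash
python3 - <<'E'
from h import *
import pickle
d=pickle.load(open("cal.pkl","rb"))
K,e,A=d["scene"]
for n,u,v,z in [("c1",257.5,189,.012),("c2",367.5,226,.012),("c3",331,309.5,.012),("c4",202.5,255,.012),("grip",329.5,224.5,.088),("piv",307,265,.088),("tip",345,194,.09)]: print(n,onz(K,e,A,u,v,z).round(3))
E
```

```text
c1 [0.668 0.243 0.012]
c2 [0.402 0.136 0.012]
c3 [0.308 0.363 0.012]
c4 [0.58  0.469 0.012]
grip [0.418 0.259 0.088]
piv [0.375 0.368 0.088]
tip [0.458 0.165 0.09 ]
```

Call:
{"api": "move_arm", "payload": {
  "moves": [
    [[-0.016,0.052,0,5,100],[-0.033,0.104,0,10,100],[-0.049,0.156,0,15,60],[-0.066,0.208,0,20,40],[-0.082,0.26,-0.02,22,40]]
  ]
}}

```text
clock: 0.78
eef_pos: [0.4183, 0.2622, 0.2124]
tool_rot: [0.559, 0.829, 0.002, 0.001]
ft_force: [0.3, 0.1, -0.2]
grip_width: 0.0343
grasp_force: 0.0
```

Call:
{"api": "move_arm", "payload": {
  "moves": [
    [[0,0,0,0,40],[0,0,0,0,40]]
  ]
}}

```text
clock: 1.02
eef_pos: [0.4177, 0.2598, 0.211]
tool_rot: [0.559, 0.829, -0.001, -0.0]
ft_force: [-0.8, -0.0, -0.5]
grip_width: 0.0341
grasp_force: 0.0
```

```bash
python3 - <<'E'
from h import *
import pickle
o=monitor.get_obs();c,K,e,A=snap("wrist");save(c,"w1.png");pickle.dump((K,e,A),open("w1.pkl","wb"))
print(o["clock"],o["eef_pos"],o["grip_width"],rot(o["tool_rot"]).round(3),proj(K,e,A,[.418,.259,.099]))
E
```

```text
1.025 [0.4177255  0.25978289 0.21103215] 0.03409129950134666 [[-0.375  0.927 -0.001]
 [ 0.927  0.375 -0.001]
 [-0.001 -0.001 -1.   ]] [281.94114101 202.54762736]
```

View pics/w1.png

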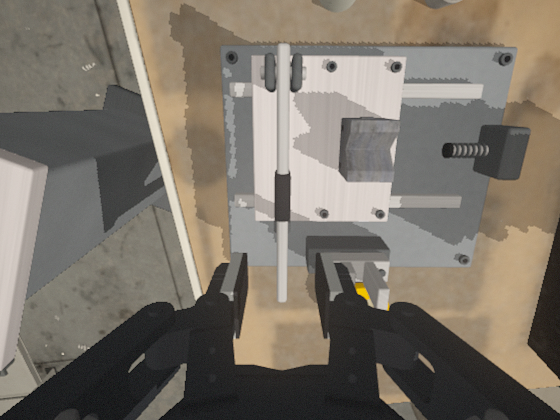

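The wrist view shows the grip at (283,196) and the bar upright from (283,45) to (282,300), so the turn is right. The keeper is right of the bar, around (350,265).

```bash
python3 - <<'E'
from h import *
import pickle
K,e,A=pickle.load(open("w1.pkl","rb"))
im=cv2.imread("pics/w1.png"); roi=im[150:245,255:310].max(2)<70
ys,xs=np.nonzero(roi[:, 15:40]); print(xs.mean()+270, ys.min()+150,ys.max()+150,ys.mean()+150)
g=onz(K,e,A,283,196,.099);p=onz(K,e,A,283.5,50,.097);t=onz(K,e,A,282,300,.097)
print(g,p,t,np.degrees(np.arctan2(*(p-t)[[0,1]])), g-monitor.get_obs()["eef_pos"])
E
```

```text
279.8818181818182 173 220 199.62272727272727
[0.41664471 0.26472091 0.099     ] [0.37468226 0.36875181 0.097     ] [0.45501439 0.16800067 0.097     ] -21.809201330151275 [-0.00158441  0.00538634 -0.11238743]
```

Call:
{"api": "move_arm", "payload": {
  "moves": [
    [[-0.001,0.005,-0.05,0,40],[-0.001,0.005,-0.09,0,40],[-0.001,0.005,-0.12,0,40],[-0.001,0.005,-0.14,0,40],[-0.001,0.005,-0.14,0,40]]
  ]
}}

```text
clock: 1.7
eef_pos: [0.4167, 0.2629, 0.0703]
tool_rot: [0.56, 0.828, -0.002, -0.001]
ft_force: [-0.4, -0.6, -0.1]
grip_width: 0.0342
grasp_force: 0.0
```

Call:
{"api": "move_arm", "payload": {
  "moves": [
    [[0,0,0,0,0],[0,0,0,0,0],[0,0,0,0,0],[0,0,0,0,0]]
  ]
}}

```text
clock: 2.2
eef_pos: [0.4182, 0.2647, 0.0726]
tool_rot: [0.56, 0.829, 0.001, 0.001]
ft_force: [2.2, -4.6, 6.3]
grip_width: 0.0128
grasp_force: 60.9
```

Call:
{"api": "move_arm", "payload": {
  "moves": [
    [[0,0,0.006,0,0],[0,0.0005,0.012,0,0],[-0.001,0.002,0.019,0,0],[-0.001,0.002,0.019,0,0]]
  ]
}}

```text
clock: 2.7
eef_pos: [0.4154, 0.2671, 0.0905]
tool_rot: [0.559, 0.829, -0.0, -0.0]
ft_force: [-0.3, -1.1, -6.2]
grip_width: 0.0128
grasp_force: 59.0
```

```bash
python3 - <<'E'
from h import *
c,K,e,A=snap("scene")
cv2.imwrite("pics/s2.png",cv2.resize(c["color"][165:315,190:390,::-1],None,fx=4,fy=4,interpolation=cv2.INTER_CUBIC));o=monitor.get_obs();print(o["ft_force"],o["ft_torque"])
E
```

```text
[-0.12842486 -1.24612885 -4.58476934] [-0.47892541  0.03064983 -0.2808206 ]
```

View pics/s2.png

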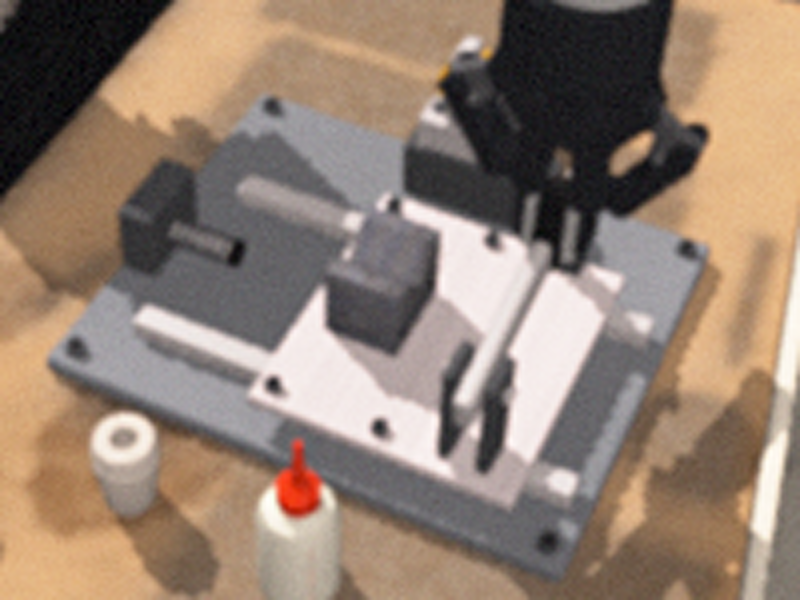

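The bar is lifted and held, with the fingers at crop (550,230). Next I run it in along fixture x = (0.928, 0.373).

Call:
{"api": "move_arm", "payload": {
  "moves": [
    [[0.0056,0.0022,0,0,0],[0.0111,0.0045,0,0,0],[0.0167,0.0067,0,0,0],[0.0223,0.009,0,0,0],[0.0278,0.0112,0,0,0]]
  ]
}}

```text
clock: 3.38
eef_pos: [0.4442, 0.2785, 0.0903]
tool_rot: [0.559, 0.829, 0.0, -0.0]
ft_force: [-1.7, -1.2, -4.0]
grip_width: 0.0129
grasp_force: 59.2
```

Call:
{"api": "move_arm", "payload": {
  "moves": [
    [[0.0056,0.0022,0,0,0],[0.0111,0.0045,0,0,0],[0.0167,0.0067,0,0,0],[0.0223,0.009,0,0,0],[0.0278,0.0112,0,0,0]]
  ]
}}

```text
clock: 4.0
eef_pos: [0.4715, 0.2893, 0.0902]
tool_rot: [0.559, 0.829, -0.0, -0.0]
ft_force: [-3.2, -1.1, -2.7]
grip_width: 0.0127
grasp_force: 59.3
```

Call:
{"api": "move_arm", "payload": {
  "moves": [
    [[0,0,0,0,0],[0,0,0,0,0]]
  ]
}}

```text
clock: 4.25
eef_pos: [0.472, 0.2895, 0.0904]
tool_rot: [0.559, 0.829, 0.0, 0.0]
ft_force: [-0.4, -2.1, -4.5]
grip_width: 0.013
grasp_force: 59.2
```

```bash
python3 - <<'E'
from h import *
c,K,e,A=snap("wrist");save(c,"w3.png")
E
```

```text
(no output)
```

View pics/w3.png

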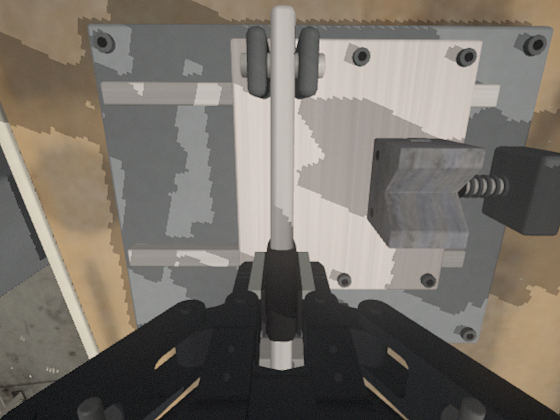

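The wrist view shows the shuttle coming along, with the bar upright at column 283 and the vee block just short of the buffer at (465,187). From here I go in small steps and feel for the cheek.

Call:
{"api": "move_arm", "payload": {
  "moves": [
    [[0.0019,0.0007,0,0,0],[0.0037,0.0015,0,0,0],[0.0056,0.0022,0,0,0],[0.0074,0.003,0,0,0]]
  ]
}}

```text
clock: 4.8
eef_pos: [0.4785, 0.292, 0.0901]
tool_rot: [0.559, 0.829, -0.001, -0.0]
ft_force: [-5.2, -3.9, -2.1]
grip_width: 0.0128
grasp_force: 59.5
```

Call:
{"api": "move_arm", "payload": {
  "moves": [
    [[0.0009,0.0004,0,0,0],[0.0019,0.0007,0,0,0],[0.0028,0.0011,0,0,0],[0.0037,0.0015,0,0,0]]
  ]
}}

```text
clock: 5.3
eef_pos: [0.4818, 0.2934, 0.0901]
tool_rot: [0.559, 0.829, -0.001, -0.001]
ft_force: [-5.3, -4.3, -1.7]
grip_width: 0.0128
grasp_force: 59.5
```

Call:
{"api": "move_arm", "payload": {
  "moves": [
    [[0.0009,0.0004,0,0,0],[0.0019,0.0007,0,0,0],[0.0028,0.0011,0,0,0]]
  ]
}}

```text
clock: 5.68
eef_pos: [0.4844, 0.2944, 0.09]
tool_rot: [0.559, 0.829, -0.001, -0.001]
ft_force: [-6.2, -4.5, -1.6]
grip_width: 0.0128
grasp_force: 59.6
```

Call:
{"api": "move_arm", "payload": {
  "moves": [
    [[0.0009,0.0004,0,0,0],[0.0019,0.0007,0,0,0]]
  ]
}}

```text
clock: 5.92
eef_pos: [0.4861, 0.295, 0.09]
tool_rot: [0.559, 0.829, -0.001, -0.001]
ft_force: [-6.7, -4.6, -2.0]
grip_width: 0.0127
grasp_force: 59.6
```

Call:
{"api": "move_arm", "payload": {
  "moves": [
    [[0.0009,0.0004,0,0,0],[0.0019,0.0007,0,0,0]]
  ]
}}

```text
clock: 6.18
eef_pos: [0.4876, 0.2956, 0.0899]
tool_rot: [0.559, 0.829, -0.002, -0.001]
ft_force: [-8.9, -4.8, 1.0]
grip_width: 0.0129
grasp_force: 59.9
```

Call:
{"api": "move_arm", "payload": {
  "moves": [
    [[0.0009,0.0004,0,0,0],[0.0019,0.0007,0,0,0]]
  ]
}}

```text
clock: 6.42
eef_pos: [0.4877, 0.2957, 0.0899]
tool_rot: [0.559, 0.829, -0.003, -0.002]
ft_force: [-13.4, -6.7, 3.5]
grip_width: 0.0128
grasp_force: 60.4
```

The cheek is felt at x≈0.4876. I back off about 1.5 mm to centre the bar in the notch.

Call:
{"api": "move_arm", "payload": {
  "moves": [
    [[-0.002,-0.0008,0,0,0],[-0.0039,-0.0016,0,0,0],[-0.0039,-0.0016,0,0,0],[-0.0039,-0.0016,0,0,0]]
  ]
}}

```text
clock: 6.92
eef_pos: [0.4866, 0.2952, 0.0901]
tool_rot: [0.559, 0.829, -0.001, -0.001]
ft_force: [-5.4, -2.4, -1.9]
grip_width: 0.0126
grasp_force: 59.5
```

Call:
{"api": "move_arm", "payload": {
  "moves": [
    [[-0.0005,-0.0002,0,0,0],[-0.0005,-0.0002,-0.003,0,0],[-0.0004,-0.0007,-0.006,0,0],[-0.0002,-0.0012,-0.009,0,0]]
  ]
}}

```text
clock: 7.42
eef_pos: [0.4871, 0.2938, 0.0822]
tool_rot: [0.559, 0.829, -0.0, 0.0]
ft_force: [-5.4, -6.5, 3.0]
grip_width: 0.0129
grasp_force: 60.3
```

Call:
{"api": "move_arm", "payload": {
  "moves": [
    [[0.0001,-0.0002,-0.002,0,0],[0.0002,-0.0004,-0.004,0,0],[0.0002,-0.0004,-0.004,0,0]]
  ]
}}

```text
clock: 7.8
eef_pos: [0.4873, 0.2932, 0.078]
tool_rot: [0.559, 0.829, -0.0, 0.0]
ft_force: [-4.8, -6.1, 1.9]
grip_width: 0.013
grasp_force: 60.2
```

Call:
{"api": "move_arm", "payload": {
  "moves": [
    [[0.0,-0.0001,-0.002,0,0],[0.0001,-0.0002,-0.004,0,0],[0.0001,-0.0002,-0.004,0,0]]
  ]
}}

```text
clock: 8.18
eef_pos: [0.4875, 0.2928, 0.0739]
tool_rot: [0.559, 0.829, -0.0, 0.0]
ft_force: [-4.3, -6.6, 0.6]
grip_width: 0.0129
grasp_force: 60.2
```

Call:
{"api": "move_arm", "payload": {
  "moves": [
    [[0.0,0,-0.001,0,0],[0.0,0,-0.002,0,0],[0.0,0,-0.002,0,0]]
  ]
}}

```text
clock: 8.55
eef_pos: [0.4882, 0.293, 0.0732]
tool_rot: [0.56, 0.829, 0.0, 0.001]
ft_force: [-4.6, -6.7, 6.8]
grip_width: 0.0131
grasp_force: 60.9
```

```bash
python3 - <<'E'
from h import *
c,K,e,A=snap("side");a=c["color"][:,:,::-1];c2,*_=snap("scene");b=c2["color"][:,:,::-1]
f=lambda i:cv2.resize(i,(396,300),interpolation=cv2.INTER_CUBIC)
cv2.imwrite("pics/m4.png",np.hstack([f(a[170:310,160:345]),f(b[165:305,205:390])]))
E
```

```text
(no output)
```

View pics/m4.png

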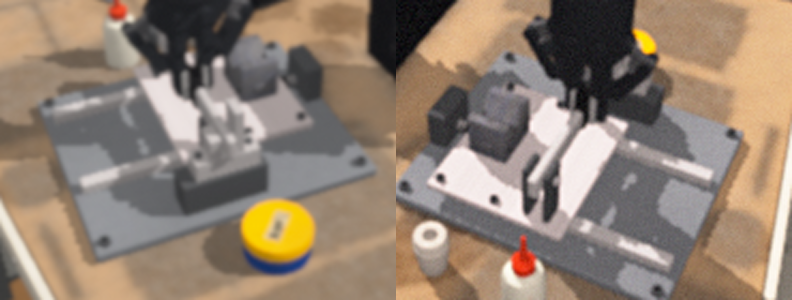

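The side view shows the bar between lip and cheek at (225,130). The TCP height and force match the level bar at first grasp, so I let go.

Call:
{"api": "move_arm", "payload": {
  "moves": [
    [[0,0,0,0,40],[0,0,0,0,40],[0,0,0,0,40],[0,0,0,0,40]]
  ]
}}

```text
clock: 9.15
eef_pos: [0.4878, 0.2941, 0.0715]
tool_rot: [0.559, 0.829, 0.0, 0.0]
ft_force: [-0.7, 0.6, 0.2]
grip_width: 0.0341
grasp_force: 0.0
```

Call:
{"api": "move_arm", "payload": {
  "moves": [
    [[0,0,0.03,0,40],[0,0,0.07,0,40],[0,0,0.12,0,40],[-0.02,0.0,0.15,0,40],[-0.02,0,0.15,0,40]]
  ]
}}

```text
clock: 9.78
eef_pos: [0.4682, 0.2949, 0.2246]
tool_rot: [0.559, 0.829, 0.003, 0.001]
ft_force: [0.4, -0.9, 0.9]
grip_width: 0.0345
grasp_force: 0.0
```

```bash
python3 - <<'E'
from h import *
c,K,e,A=snap("wrist");a=c["color"][:,:,::-1];c2,*_=snap("side");b=c2["color"][:,:,::-1]
f=lambda i:cv2.resize(i,(398,300),interpolation=cv2.INTER_CUBIC)
cv2.imwrite("pics/m5.png",np.hstack([f(a),f(b[170:310,160:345])]));print(monitor.get_obs()["ft_force"])
E
```

```text
[ 0.2665713   0.21916155 -0.1585803 ]
```

View pics/m5.png

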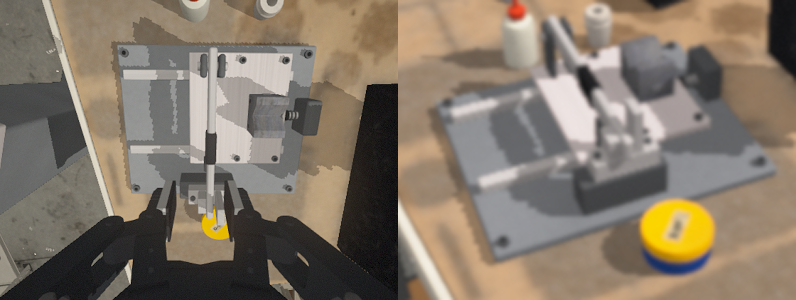

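The wrist and side views show the shuttle held in and the bar at the keeper, with the hand clear. I take one last close look at the notch.

```bash
python3 - <<'E'
from h import *
c,K,e,A=snap("side");b=c["color"][:,:,::-1]
cv2.imwrite("pics/m6.png",cv2.resize(b[170:260,215:295],None,fx=6,fy=6,interpolation=cv2.INTER_CUBIC))
ax=np.array([.928,.373,0]);ay=np.array([-.373,.928,0])
g=np.array([.4878,.294,.0])
for th in(0,.12):
  for s in(-.105,-.08,.1):
    p=g+ay*s;p[2]=.097+(.1-s)*th
    print(th,s,((proj(K,e,A,p)-[215,170])*6).round())
E
```

```text
0 -0.105 [320. 387.]
0 -0.08 [291. 341.]
0 0.1 [115.  61.]
0.12 -0.105 [319. 330.]
0.12 -0.08 [290. 291.]
0.12 0.1 [115.  61.]
```

View pics/m6.png

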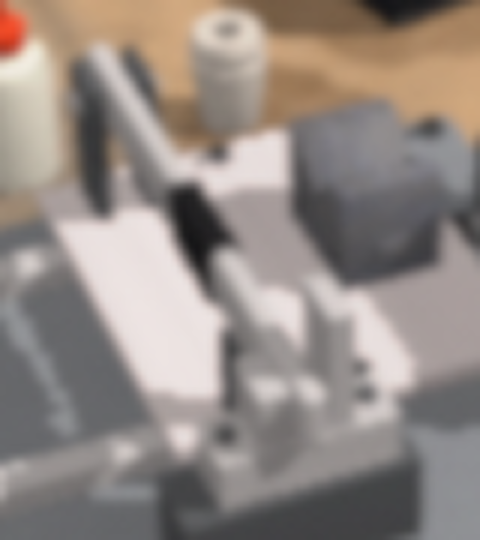

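The bar's tip is at (310,388). That matches the level prediction of (320,387) and not the raised one (319,330), so the bar is down in the notch.

```bash
python3 -c "
from workcell import job
print(job.job_done())"
```

```text
the job is handed in; nothing more can be done
None
```

The shuttle is run in and locked: the latch bar lies level in the keeper's notch, the gripper is clear, the loose things were left alone, and the job was handed in at about 10 s (no verdict was returned).

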